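Fit four casting flasks over their wax trees

TASK

Four waxes stand on their rubber sprue bases, ready to be invested for casting: set its own steel flask over each. A flask must fit the collar of its base and stand taller than the wax, so the narrow flasks go on the narrow bases, the wide on the wide, the short ones over the low waxes and the tall ones over the tall trees. Lower each flask straight down without knocking the fragile wax, until it is seated flat on the base, let go of it, and leave the bases where they stand.

Things in the scene. Friction and masses are not known exactly. Their poses are not given: they have to be found in the camera images.
- flask_narrow_short: narrow, short casting flask: a plain steel tube open at both ends, standing upright, 50 mm outside diameter, 45 mm bore, 50 mm tall, 100 g or so. Origin at the centre of its lower rim, z along the tube. Grip it across its outside near the top rim (fingertips at least 15 mm above its lower rim), to clear the base's collar.
- flask_narrow_tall: narrow, tall casting flask: a plain steel tube open at both ends, standing upright, 50 mm outside diameter, 45 mm bore, 76 mm tall, 140 g or so. Origin at the centre of its lower rim, z along the tube. Grip it across its outside near the top rim (fingertips at least 15 mm above its lower rim), to clear the base's collar.
- flask_wide_short: wide, short casting flask: a plain steel tube open at both ends, standing upright, 64 mm outside diameter, 59 mm bore, 50 mm tall, 130 g or so. Origin at the centre of its lower rim, z along the tube. Grip it across its outside near the top rim (fingertips at least 15 mm above its lower rim), to clear the base's collar.
- flask_wide_tall: wide, tall casting flask: a plain steel tube open at both ends, standing upright, 64 mm outside diameter, 59 mm bore, 76 mm tall, 190 g or so. Origin at the centre of its lower rim, z along the tube. Grip it across its outside near the top rim (fingertips at least 15 mm above its lower rim), to clear the base's collar.
- tree_narrow_low: low wax (2 blue-green rings on a stem, one tier) on a narrow loose black rubber base. Origin: centre of the base's underside; z up the stem. Wax: top at z 39 mm, radius up to 13 mm, fragile. Base: round dish, 73 mm across; flat floor at z 6 mm, where the flask's lower rim rests; flared collar up to z 14 mm, inside 66 mm wide at the mouth, 55 at the floor. Takes the narrow short flask.
- tree_narrow_tall: tall wax tree (4 blue-green rings on a stem, two tiers) on a narrow loose black rubber base. Origin: centre of the base's underside; z up the stem. Wax: top at z 69 mm, radius up to 13 mm, fragile. Base: round dish, 73 mm across; flat floor at z 6 mm, where the flask's lower rim rests; flared collar up to z 14 mm, inside 66 mm wide at the mouth, 55 at the floor. Takes the narrow tall flask.
- tree_wide_low: low wax (4 blue-green rings on a stem, one tier) on a wide loose black rubber base. Origin: centre of the base's underside; z up the stem. Wax: top at z 39 mm, radius up to 17 mm, fragile. Base: round dish, 87 mm across; flat floor at z 6 mm, where the flask's lower rim rests; flared collar up to z 14 mm, inside 80 mm wide at the mouth, 69 at the floor. Takes the wide short flask.
- tree_wide_tall: tall wax tree (8 blue-green rings on a stem, two tiers) on a wide loose black rubber base. Origin: centre of the base's underside; z up the stem. Wax: top at z 69 mm, radius up to 17 mm, fragile. Base: round dish, 87 mm across; flat floor at z 6 mm, where the flask's lower rim rests; flared collar up to z 14 mm, inside 80 mm wide at the mouth, 69 at the floor. Takes the wide tall flask.
Not all that is in view belongs to the job. Leave any brown or purple look-alike of the part that bears tree_wide_tall alone.

How it is judged (in metres and radians):
At the end, for the whole second after the job is handed in: Each of the four flasks stands upright (within 0.06 rad) and at rest on the base of its own wax: axes within 8 mm of each other, its lower rim on the base's floor (2 to 9.5 mm above the base's underside, the floor being at 6 mm), the base flat on the table (horizontal distance between flask_narrow_short and tree_narrow_low below 0.008 m and z of flask_narrow_short in the frame of tree_narrow_low between 0.002 and 0.0095 m and angle between each of flask_narrow_short, tree_narrow_low, flask_narrow_tall, tree_narrow_tall, flask_wide_short, tree_wide_low, flask_wide_tall, tree_wide_tall's own z axis and vertical below 0.06 rad and linear speed of each of flask_narrow_short, flask_narrow_tall, flask_wide_short, flask_wide_tall below 0.02 m/s and horizontal distance between flask_narrow_tall and tree_narrow_tall below 0.008 m and z of flask_narrow_tall in the frame of tree_narrow_tall between 0.002 and 0.0095 m and horizontal distance between flask_wide_short and tree_wide_low below 0.008 m and z of flask_wide_short in the frame of tree_wide_low between 0.002 and 0.0095 m and horizontal distance between flask_wide_tall and tree_wide_tall below 0.008 m and z of flask_wide_tall in the frame of tree_wide_tall between 0.002 and 0.0095 m); the robot touches nothing.
It fails at once if a wax is struck or pressed by anything (more than 3 N) (contact force between any of tree_narrow_low, tree_narrow_tall, tree_wide_low, tree_wide_tall and anything else above 3 N).
It fails at once if a base is shoved more than 40 mm from its place (distance of any of tree_narrow_low, tree_narrow_tall, tree_wide_low, tree_wide_tall from where it was at the start of the episode above 0.04 m).
It also fails if it takes over 99 s, if anything falls off the work surface, if the arm or the gripper's body presses on something with over 40 N, if the wrist force passes 120 N, or if a joint passes its speed limit or range.

ROBOT

A 6-joint arm with a two-finger parallel gripper is mounted at the origin on a cart in front of the work surface, level with it; the furniture and walls round the work are solid. World frame = base frame: x ahead of the robot, y to its left, z up, the work surface at z = 0. Lengths are in m, angles in degrees, forces in N, time in s.
With the tool pointing down it reaches from about 0.375 to 0.9 m from the base axis. Payload 3.1 kg.
Tool frame: the origin (TCP) lies at the very end of the fingers, on their centre line; the grasp point (between the pads) lies bot.grip_point_offset behind it (bot.grip_point_offset is the distance from the TCP to the grasp point, in m); z points along the fingers, y is the line along which they close (so a half turn about z gives the same grasp; the last joint's range is limited). The gripper opens to 87 mm and grips with 3 to 60 N. Pads are 19 mm wide; open, the fingers measure 117 mm over their backs; the gripper's body (75 mm by 190 mm) begins 51 mm behind the grasp point.
Start: joints at [-86.66, 30.224, 82.088, -0, 67.689, -10.227], TCP at [0.147, -0.608, 0.223] pointing down, gripper open.
Joint ranges: [-176.69, 176.69], [-43.24, 126.21], [12.49, 139.97], [-82, 262], [0, 151.66], [-163.58, 163.58]. Speed limits (degrees/s): [159.86, 159.86, 180, 180, 180, 180].

INTERFACE

Orientations are given as a 3x3 rotation matrix whose columns are the frame's x, y, z axes.
In Python, from rig import bot, viewer, ticket gives the robot as it stands.
- The arm moves only by the tool servo_tool, never from a script. Its argument "targets" is a list of rows, each an object with "offset": the shift along the tool's x, y, z in m, a list of three; "dr": the turn, a rotation vector about the tool's x, y, z in degrees, a list of three. In form: [{"offset": [x, y, z], "dr": [ax, ay, az]}, ...]. A call has 1 to 20 rows; each row is the pose to reach, as a shift and turn from the pose commanded when the call began, along the tool's axes at that moment; what a row does not reach only later rows make up. A row lasts 1/12 s, in which the tool goes at most 41.7 mm and 7.16 degrees, less where a joint would pass 70% of its speed; a pose out of reach is approached as far as the arm can. A call with a gripper value outside its range is refused whole. "gripper" is the gripper command: -1 is fully open, 1 is shut, values between are in proportion, set as the call begins (left out, the last holds). The fingers move at their own pace and stop on an object; the grip force is fixed at half the most. Time passes only in rows, so rows that repeat a pose let the fingers close. It gives the time, the measured TCP pose, the force, the opening and the grip force at its end, in the units of the state.
- bot.read_state(): the state, without advancing time (a new reading comes with each control period).
- viewer.capture(name): name is "scene" or "top" or "wrist"; returns a dict with "color" (384x512x3 uint8, red, green, blue), "camera_matrix" (3x3 intrinsics, pixels), "k1" (the pictures are not rectified: a ray, as slopes to the right and down, at radius r is drawn at 1 + k1 r^2 times it, then the intrinsics apply), "R" (3x3) and "t" (3): a world point X has camera coordinates R X + t. Camera axes: x right, y down, z forward; pixel columns grow to the right and rows downward; lengths in m; the calibration is good to about 2 mm. A picture is of the moment at which its call begins. There is no depth.
- ticket.hand_in(): hands the job in; it is judged then, once.
The state is a dict: "time_s": time; "joint_positions": joint angles; "qvel": joint speeds; "tau": joint torques, N m; "position": TCP position; "tcp_rot": TCP orientation; "force": force on the tool from outside, world axes, zero at the start; "moment": the same for the moment, N m; "opening": opening from 0.0 (shut) to 1.0 (fully open); "grasp_force": force on a finger pad.
Only numpy, scipy, OpenCV 4.12 (cv2) and the standard library are available. Lean on these libraries where they do the work, as an engineer would, in place of code of your own. Each camera call takes 0.05 s, during which the arm holds its last target. There are 200 camera calls.

## Working session

There is one attempt and no reset: what is moved stays moved. The work goes in short steps, Python scripts to look and compute and a tool call to move; the robot and the scene stay as the last step left them, time stands still between calls to the robot, and variables do not carry over. Pictures are saved under pics/ and viewed, at most 14 in all, crops included, and the job is handed in when it is done.

Besides the shell and the picture viewer there is one more tool, called after "Request:" by a JSON object that holds its "op" and its "data", one argument or row to a line. servo_tool: Moves the arm, as the interface text tells. Its arguments: {"type":"object","properties":{"targets":{"type":"array"},"gripper":{"type":"number"}},"required":["targets"]}

```bash
mkdir -p pics; cat > h.py <<'E'
import numpy as np, cv2
from rig import bot, viewer, ticket
def snap(n,f):
    c=viewer.capture(n); np.savez(f'pics/{f}.npz',**c)
    cv2.imwrite(f'pics/{f}.png',c['color'][:,:,::-1]); return c
def ray(c,u,v):
    K=c['camera_matrix'];k1=float(c['k1'])
    p=cv2.undistortPoints(np.array([[[u,v]]],float),K,np.array([k1,0,0,0,0.]))[0,0]
    R=c['R'];return -R.T@c['t'], R.T@np.array([p[0],p[1],1])
def at(c,u,v,z):
    o,d=ray(c,u,v); return o+d*(z-o[2])/d[2]
def proj(c,X):
    r=cv2.Rodrigues(np.array(c['R'],float))[0]
    return cv2.projectPoints(np.array(X,float).reshape(-1,3),r,np.array(c['t'],float),np.array(c['camera_matrix'],float),np.array([float(c['k1']),0,0,0,0.]))[0][:,0]
E
python3 - <<'E'
from h import *
a=snap('top','top0'); b=snap('scene','sc0'); w=snap('wrist','wr0')
for c in(a,b,w): print(-c['R'].T@c['t'],c['R'][2],c['k1'],c['camera_matrix'][0,0])
s=bot.read_state();print(s['time_s'],s['position'],s['tcp_rot'],bot.grip_point_offset)
for n in('top0','sc0'):
    cv2.imwrite(f'pics/{n}x.png',cv2.resize(cv2.imread(f'pics/{n}.png'),(800,600),interpolation=cv2.INTER_CUBIC))
E
```

```text
[0.45502421 0.00249678 0.8698491 ] [ 0.18352239  0.03897938 -0.9822424 ] -0.06377617124281064 358.3613429034263
[0.27535401 0.61502942 0.86055908] [ 0.30682132 -0.56733215 -0.7641956 ] -0.1507527224071556 407.81820226989936
[ 0.22273589 -0.58801236  0.38449007] [-0.28082728 -0.06492543 -0.95755978] 0.022348857084889595 314.5805231600387
0.15 [ 0.14659349 -0.60700469  0.22181645] [[ 9.72100313e-01  2.34565493e-01 -1.01121265e-04]
 [ 2.34565343e-01 -9.72098991e-01  1.62819707e-03]
 [ 2.83618969e-04 -1.60649043e-03 -9.99998669e-01]] 0.0187
```

View pics/top0x.png

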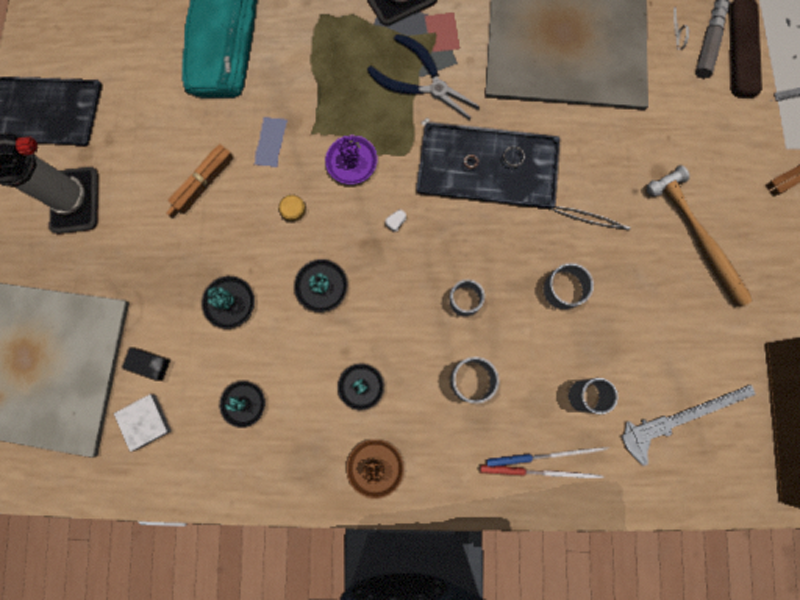

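View pics/sc0x.png

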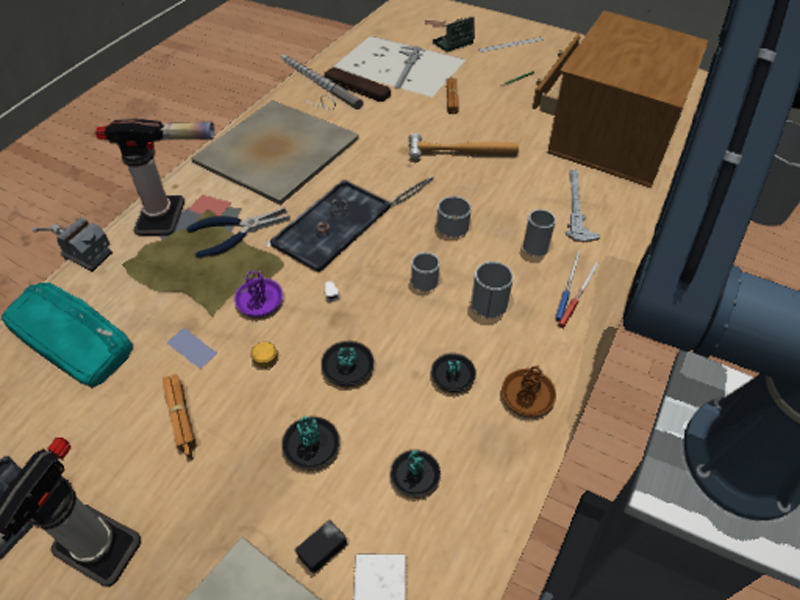

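The top view shows four black bases, in enlarged pixels: wide tall (228,302), wide low (321,286), narrow tall (243,404) and narrow low (361,387). The flasks are narrow short (467,298), wide short (569,286), wide tall (474,381) and narrow tall (594,397). The purple (351,160) and brown (374,468) dishes are look-alikes, because the real bases are black rubber. An enlarged crop with model outlines from approximate centres will confirm this.

```bash
cat > fit.py <<'E'
from h import *
from scipy.optimize import minimize
L=lambda f:dict(np.load(f'pics/{f}.npz'))
th=np.linspace(0,2*np.pi,48,endpoint=False)
def circ(x,y,z,r): return np.c_[x+r*np.cos(th),y+r*np.sin(th),0*th+z]
F={'fns':(467,298,.025,.050),'fws':(569,286,.032,.050),'fwt':(474,381,.032,.076),'fnt':(594,397,.025,.076)}
B={'bwt':(228,302,.0435),'bwl':(321,286,.0435),'bnt':(243,404,.0365),'bnl':(361,387,.0365)}
def hullmask(c,P):
    m=np.zeros((384*4,512*4),np.uint8)
    h=cv2.convexHull((proj(c,P)*4+1.5).astype(np.int32)); cv2.fillConvexPoly(m,h,255)
    return cv2.resize(m,(512,384),interpolation=cv2.INTER_AREA)/255.
def fitbase(c,x,y,r):
    g=c['color'].astype(float); 
    dark=(g.max(2)<75).astype(float)
    def f(p):
        m=hullmask(c,np.r_[circ(*p,.0,r),circ(*p,.014,r)]); 
        k=cv2.dilate((m>0).astype(np.uint8),np.ones((9,9)))
        return ((m-dark)**2*k).sum()
    s=minimize(f,[x,y],method='Nelder-Mead',options=dict(initial_simplex=[[x,y],[x+.008,y],[x,y+.008]],xatol=2e-4,fatol=.01))
    return s.x,s.fun
E
python3 - <<'E'
from fit import *
a,b=L('top0'),L('sc0')
for n,(u,v,r) in B.items():
    p=at(a,u*.64,v*.64,.007)
    print(n,p[:2].round(4),*[ (q.round(4),round(e)) for q,e in (fitbase(a,p[0],p[1],r),fitbase(b,p[0],p[1],r))])
im=a['color'][:,:,::-1].copy()
cv2.imwrite('pics/c1.png',cv2.resize(im[165:285,120:280],(800,600),interpolation=cv2.INTER_CUBIC))
cv2.imwrite('pics/c2.png',cv2.resize(im[165:285,260:420],(800,600),interpolation=cv2.INTER_CUBIC))
E
```

```text
bwt [0.6001 0.2958] (array([0.5986, 0.2953]), 172) (array([0.5998, 0.2929]), 154)
bwl [0.6263 0.1474] (array([0.6263, 0.1474]), 169) (array([0.6269, 0.1447]), 123)
bnt [0.4411 0.2626] (array([0.4412, 0.2626]), 146) (array([0.4433, 0.2605]), 123)
bnl [0.4693 0.0809] (array([0.4698, 0.0813]), 101) (array([0.4696, 0.0788]), 92)
```

View pics/c1.png

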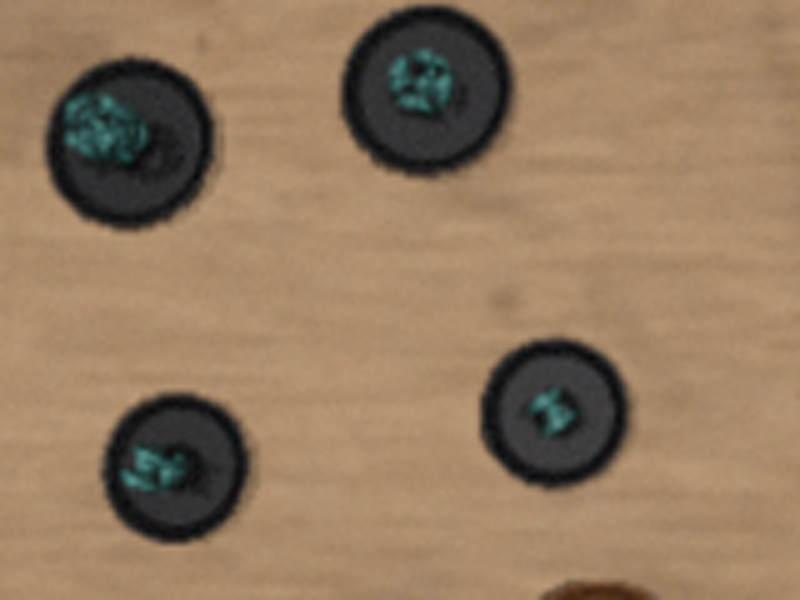

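View pics/c2.png

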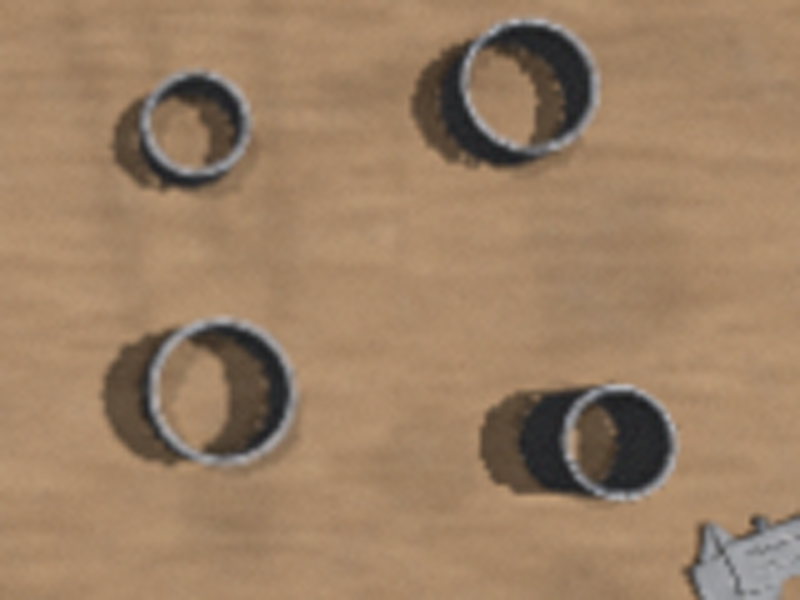

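The crops confirm which is which: 8 rings on the wide tall base at (130,143), 4 on the wide low (427,90), two tiers on the narrow tall (176,468), and 2 rings on the narrow low (555,413). The flask rims are centred at (195,126), (530,87), (222,391) and (619,442) in crop 2.

```bash
python3 - <<'E'
from fit import *
a,b=L('top0'),L('sc0')
R={'fns':(140,250,71,181,.025,.05),'fws':(461,599,18,157,.032,.05),'fwt':(147,297,317,466,.032,.076),'fnt':(562,676,384,500,.025,.076)}
for n,(x0,x1,y0,y1,r,h) in R.items():
    uv=[260+(x0+x1+1)/10-.5,165+(y0+y1+1)/10-.5]
    s=minimize(lambda p:np.sum(((lambda q:(q.max(0)+q.min(0))/2)(proj(a,circ(*p,h,r)))-uv)**2),at(a,*uv,h)[:2],method='Nelder-Mead')
    q=proj(a,circ(*s.x,h,r)); print(n,s.x.round(4),np.ptp(q,axis=0)*5,(x1-x0,y1-y0))
    im=b['color']; 
    for z in(0,h): cv2.polylines(im,[(proj(b,circ(*s.x,z,r))*16).astype(np.int32)],True,(255,0,0),1,cv2.LINE_AA,4)
cv2.imwrite('pics/c3.png',cv2.resize(im[110:230,240:400,::-1],(800,600),interpolation=cv2.INTER_CUBIC))
E
```

```text
fns [ 0.6024 -0.0773] [108.14014    106.21374858] (110, 110)
fws [ 0.6212 -0.2332] [137.53890504 135.08038308] (138, 139)
fwt [ 0.48  -0.085] [146.70726575 147.61819341] (150, 149)
fnt [ 0.4587 -0.2573] [114.45377254 116.37365347] (114, 116)
```

View pics/c3.png

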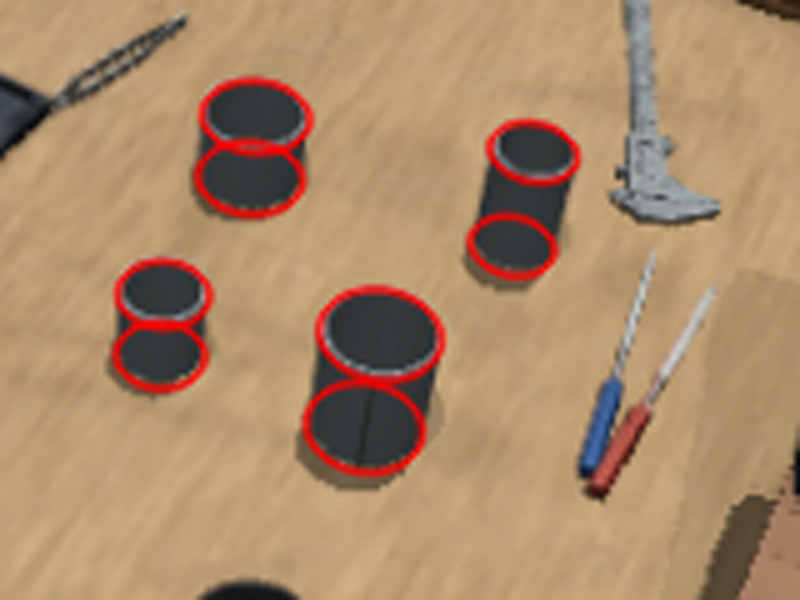

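Both cameras agree to within about 2 mm. The crop shows each outline sitting on its flask. First move goes around the cabinet to hover over the narrow tall flask.

Request:
{"op": "servo_tool", "data": {
  "targets": [
    {"offset": [0.013,-0.032,0],"dr": [0,0,0]},
    {"offset": [0.027,-0.065,0],"dr": [0,0,0]},
    {"offset": [0.04,-0.097,0],"dr": [0,0,0]},
    {"offset": [0.054,-0.129,0],"dr": [0,0,0]},
    {"offset": [0.067,-0.161,0],"dr": [0,0,0]},
    {"offset": [0.081,-0.194,0],"dr": [0,0,2]},
    {"offset": [0.119,-0.203,0],"dr": [0,0,4]},
    {"offset": [0.157,-0.212,0],"dr": [0,0,6]},
    {"offset": [0.195,-0.221,0],"dr": [0,0,8]},
    {"offset": [0.233,-0.23,0],"dr": [0,0,10]},
    {"offset": [0.271,-0.239,0],"dr": [0,0,12]},
    {"offset": [0.309,-0.248,0],"dr": [0,0,13.6]},
    {"offset": [0.347,-0.257,0],"dr": [0,0,13.6]},
    {"offset": [0.385,-0.266,0],"dr": [0,0,13.6]},
    {"offset": [0.385,-0.266,0],"dr": [0,0,13.6]},
    {"offset": [0.385,-0.266,0],"dr": [0,0,13.6]}
  ],
  "gripper": -1
}}

```text
time_s: 1.48
position: [0.4598, -0.2573, 0.2222]
tcp_rot: [[1.0, 0.004, -0.0], [0.004, -1.0, 0.0], [-0.0, -0.0, -1.0]]
force: [-0.7, 0.4, 0.6]
opening: 0.998
grasp_force: 0.0
```

```bash
python3 - <<'E'
from fit import *
c=snap('wrist','w1'); im=c['color']
print(-c['R'].T@c['t'])
for p,r,h in(((.459,-.258),.025,.076),((.621,-.234),.032,.05),((.48,-.086),.032,.076)):
    for z in(0,h): cv2.polylines(im,[(proj(c,circ(*p,z,r))*16).astype(np.int32)],True,(255,0,0),1,cv2.LINE_AA,4)
cv2.imwrite('pics/w1o.png',cv2.resize(im[:,:,::-1],(800,600),interpolation=cv2.INTER_CUBIC))
E
```

```text
[ 0.53820029 -0.25645995  0.38495666]
```

View pics/w1o.png

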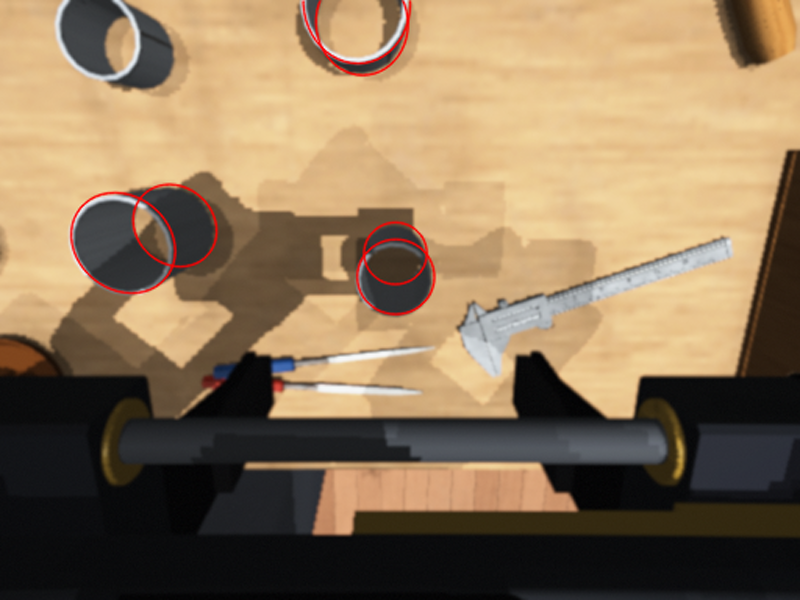

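The wrist view agrees with the estimates: the narrow tall flask's top rim is at (396,277), inside the overlay. Descending to grip.

Request:
{"op": "servo_tool", "data": {
  "targets": [
    {"offset": [-0.001,0.001,0.03],"dr": [0,0,0]},
    {"offset": [-0.001,0.001,0.06],"dr": [0,0,0]},
    {"offset": [-0.001,0.001,0.09],"dr": [0,0,0]},
    {"offset": [-0.001,0.001,0.12],"dr": [0,0,0]},
    {"offset": [-0.001,0.001,0.145],"dr": [0,0,0]},
    {"offset": [-0.001,0.001,0.165],"dr": [0,0,0]},
    {"offset": [-0.001,0.001,0.18],"dr": [0,0,0]},
    {"offset": [-0.001,0.001,0.18],"dr": [0,0,0]},
    {"offset": [-0.001,0.001,0.18],"dr": [0,0,0]}
  ]
}}

```text
time_s: 2.28
position: [0.4559, -0.2601, 0.0421]
tcp_rot: [[1.0, -0.003, -0.002], [-0.003, -1.0, 0.002], [-0.002, -0.002, -1.0]]
force: [-0.9, 0.7, 0.2]
opening: 0.998
grasp_force: 0.0
```

Request:
{"op": "servo_tool", "data": {
  "targets": [
    {"offset": [0,0,0],"dr": [0,0,0]},
    {"offset": [0,0,0],"dr": [0,0,0]},
    {"offset": [0,0,0],"dr": [0,0,0]},
    {"offset": [0,0,0],"dr": [0,0,0]},
    {"offset": [0,0,0],"dr": [0,0,0]},
    {"offset": [0,0,0],"dr": [0,0,0]},
    {"offset": [0,0,0],"dr": [0,0,0]},
    {"offset": [0,0,0],"dr": [0,0,0]}
  ],
  "gripper": 1
}}

```text
time_s: 2.95
position: [0.4576, -0.2594, 0.0429]
tcp_rot: [[1.0, -0.0, 0.0], [-0.0, -1.0, 0.0], [0.0, -0.0, -1.0]]
force: [-0.3, 1.5, 3.0]
opening: 0.571
grasp_force: 30.0
```

Request:
{"op": "servo_tool", "data": {
  "targets": [
    {"offset": [0,0,-0.015],"dr": [0,0,0]},
    {"offset": [0,0,-0.045],"dr": [0,0,0]},
    {"offset": [0,0,-0.08],"dr": [0,0,0]},
    {"offset": [0,-0.01,-0.11],"dr": [0,0,0]},
    {"offset": [-0.001,-0.03,-0.12],"dr": [0,0,0]},
    {"offset": [-0.002,-0.06,-0.12],"dr": [0,0,0]},
    {"offset": [-0.003,-0.097,-0.12],"dr": [0,0,0]},
    {"offset": [-0.004,-0.134,-0.12],"dr": [0,0,0]},
    {"offset": [-0.005,-0.171,-0.12],"dr": [0,0,0]},
    {"offset": [-0.006,-0.208,-0.12],"dr": [0,0,0]},
    {"offset": [-0.008,-0.245,-0.12],"dr": [0,0,0]},
    {"offset": [-0.009,-0.282,-0.12],"dr": [0,0,0]},
    {"offset": [-0.01,-0.319,-0.12],"dr": [0,0,0]},
    {"offset": [-0.011,-0.356,-0.12],"dr": [0,0,0]},
    {"offset": [-0.013,-0.393,-0.12],"dr": [0,0,0]},
    {"offset": [-0.014,-0.43,-0.12],"dr": [0,0,0]},
    {"offset": [-0.015,-0.463,-0.12],"dr": [0,0,0]},
    {"offset": [-0.016,-0.492,-0.12],"dr": [0,0,0]},
    {"offset": [-0.017,-0.512,-0.12],"dr": [0,0,0]},
    {"offset": [-0.017,-0.521,-0.12],"dr": [0,0,0]}
  ]
}}

```text
time_s: 4.62
position: [0.4401, 0.2639, 0.1622]
tcp_rot: [[1.0, 0.003, -0.0], [0.003, -1.0, 0.0], [-0.0, -0.0, -1.0]]
force: [0.5, -0.0, -1.6]
opening: 0.574
grasp_force: 30.0
```

Request:
{"op": "servo_tool", "data": {
  "targets": [
    {"offset": [0,0,0],"dr": [0,0,0]},
    {"offset": [0,0,0],"dr": [0,0,0]},
    {"offset": [0,0,0],"dr": [0,0,0]},
    {"offset": [0,0,0],"dr": [0,0,0]},
    {"offset": [0,0,0],"dr": [0,0,0]}
  ]
}}

```text
time_s: 5.03
position: [0.441, 0.2601, 0.1625]
tcp_rot: [[1.0, -0.002, -0.0], [-0.002, -1.0, -0.0], [-0.0, 0.0, -1.0]]
force: [0.1, 0.1, -1.2]
opening: 0.57
grasp_force: 30.0
```

```bash
python3 - <<'E'
from fit import *
s=bot.read_state(); print(s['position'],s['tcp_rot'].round(3) if hasattr(s['tcp_rot'],'round') else s['tcp_rot'],s['joint_positions'])
c=snap('wrist','w2'); b=snap('scene','s2'); 
ims=[]
for k in(c,b):
    im=k['color'].copy()
    for q,z,r in(((.442,.2615),.014,.033),((.441,.2615),.196,.025),((.441,.2615),.12,.025)):
        cv2.polylines(im,[(proj(k,circ(*q,z,r))*16).astype(np.int32)],True,(255,0,0),1,cv2.LINE_AA,4)
    ims.append(im)
u=ims[1][180:372,170:426]
cv2.imwrite('pics/w2o.png',np.vstack([cv2.resize(ims[0],(400,300)),cv2.resize(u,(400,300))])[:,:,::-1])
E
```

```text
[0.44095151 0.26014657 0.16253017] [[ 1.    -0.002 -0.   ]
 [-0.002 -1.    -0.   ]
 [-0.     0.    -1.   ]] [ 1.80248151e+01  2.65684701e+01  1.01684335e+02 -1.52518786e-02
  5.17732921e+01  1.08174586e+02]
```

View pics/w2o.png

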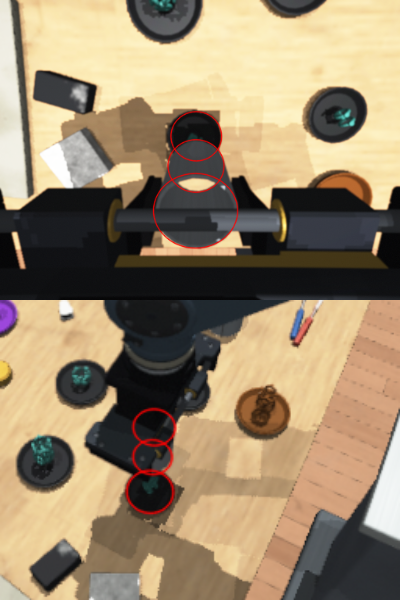

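The flask hangs over its base: in the scene view the base and flask axes line up at about (150,490). Lowering.

Request:
{"op": "servo_tool", "data": {
  "targets": [
    {"offset": [0,-0.001,0.02],"dr": [0,0,0]},
    {"offset": [0,-0.001,0.037],"dr": [0,0,0]},
    {"offset": [0,-0.001,0.05],"dr": [0,0,0]},
    {"offset": [0,-0.001,0.063],"dr": [0,0,0]},
    {"offset": [0,-0.001,0.075],"dr": [0,0,0]},
    {"offset": [0,-0.001,0.085],"dr": [0,0,0]},
    {"offset": [0,-0.001,0.093],"dr": [0,0,0]},
    {"offset": [0,-0.001,0.1],"dr": [0,0,0]},
    {"offset": [0,-0.001,0.105],"dr": [0,0,0]},
    {"offset": [0,-0.001,0.109],"dr": [0,0,0]},
    {"offset": [0,-0.001,0.111],"dr": [0,0,0]},
    {"offset": [0,-0.001,0.112],"dr": [0,0,0]},
    {"offset": [0,-0.001,0.112],"dr": [0,0,0]},
    {"offset": [0,-0.001,0.112],"dr": [0,0,0]}
  ]
}}

```text
time_s: 6.3
position: [0.441, 0.2625, 0.0508]
tcp_rot: [[1.0, -0.0, 0.001], [-0.0, -1.0, 0.0], [0.001, -0.0, -1.0]]
force: [0.4, -1.2, -2.1]
opening: 0.571
grasp_force: 30.0
```

Request:
{"op": "servo_tool", "data": {
  "targets": [
    {"offset": [0,0,0.001],"dr": [0,0,0]},
    {"offset": [0,0,0.002],"dr": [0,0,0]},
    {"offset": [0,0,0.002],"dr": [0,0,0]},
    {"offset": [0,0,0.002],"dr": [0,0,0]}
  ]
}}

```text
time_s: 6.63
position: [0.4411, 0.2625, 0.0489]
tcp_rot: [[1.0, -0.001, 0.001], [-0.001, -1.0, 0.0], [0.001, -0.0, -1.0]]
force: [0.3, -0.2, 1.1]
opening: 0.573
grasp_force: 30.0
```

Request:
{"op": "servo_tool", "data": {
  "targets": [
    {"offset": [0,0,0],"dr": [0,0,0]},
    {"offset": [0,0,0],"dr": [0,0,0]},
    {"offset": [0,0,0],"dr": [0,0,0]},
    {"offset": [0,0,0],"dr": [0,0,0]},
    {"offset": [0,0,0],"dr": [0,0,0]},
    {"offset": [0,0,0],"dr": [0,0,0]}
  ],
  "gripper": -1
}}

```text
time_s: 7.13
position: [0.4408, 0.2623, 0.0485]
tcp_rot: [[1.0, -0.001, -0.0], [-0.001, -1.0, -0.0], [-0.0, 0.0, -1.0]]
force: [0.3, -0.2, 0.4]
opening: 0.935
grasp_force: 0.0
```

Request:
{"op": "servo_tool", "data": {
  "targets": [
    {"offset": [0,0,-0.01],"dr": [0,0,0]},
    {"offset": [0,0,-0.035],"dr": [0,0,0]},
    {"offset": [0,0,-0.065],"dr": [0,0,0]},
    {"offset": [0,0,-0.1],"dr": [0,0,0]},
    {"offset": [0.001,0.01,-0.12],"dr": [0,0,0]},
    {"offset": [0.004,0.035,-0.12],"dr": [0,0,0]},
    {"offset": [0.008,0.07,-0.12],"dr": [0,0,0]},
    {"offset": [0.012,0.105,-0.12],"dr": [0,0,0]},
    {"offset": [0.016,0.14,-0.12],"dr": [0,0,0]},
    {"offset": [0.02,0.175,-0.12],"dr": [0,0,0]},
    {"offset": [0.024,0.21,-0.12],"dr": [0,0,0]},
    {"offset": [0.028,0.245,-0.12],"dr": [0,0,0]},
    {"offset": [0.032,0.28,-0.12],"dr": [0,0,0]},
    {"offset": [0.036,0.313,-0.12],"dr": [0,0,0]},
    {"offset": [0.038,0.336,-0.12],"dr": [0,0,0]},
    {"offset": [0.039,0.348,-0.12],"dr": [0,0,0]},
    {"offset": [0.039,0.348,-0.12],"dr": [0,0,0]},
    {"offset": [0.039,0.348,-0.12],"dr": [0,0,0]},
    {"offset": [0.039,0.348,-0.12],"dr": [0,0,0]}
  ]
}}

```text
time_s: 8.72
position: [0.4788, -0.0841, 0.1686]
tcp_rot: [[1.0, 0.0, -0.001], [0.0, -1.0, 0.001], [-0.001, -0.001, -1.0]]
force: [-1.2, -0.0, -0.4]
opening: 0.999
grasp_force: 0.0
```

```bash
python3 - <<'E'
from fit import *
s=bot.read_state(); print(s['position'])
b=snap('scene','s3'); c=snap('wrist','w3'); t=snap('top','t3')
def ov(k,L):
    im=k['color'].copy()
    for q,z,r in L: cv2.polylines(im,[(proj(k,circ(*q,z,r))*16).astype(np.int32)],True,(255,0,0),1,cv2.LINE_AA,4)
    return im
n=(.442,.2615);f=(.48,-.086)
u=ov(b,[(n,.014,.033),(n,.082,.025)])[250:340,210:330]
w=ov(c,[(f,0,.032),(f,.076,.032)])
v=ov(t,[(n,.014,.033),(n,.082,.025)])[225:285,115:195]
cv2.imwrite('pics/w3o.png',np.vstack([cv2.resize(u,(400,300)),cv2.resize(w,(400,300))])[:,:,::-1])
E
```

```text
[ 0.47882318 -0.08411686  0.16858488]
```

View pics/w3o.png

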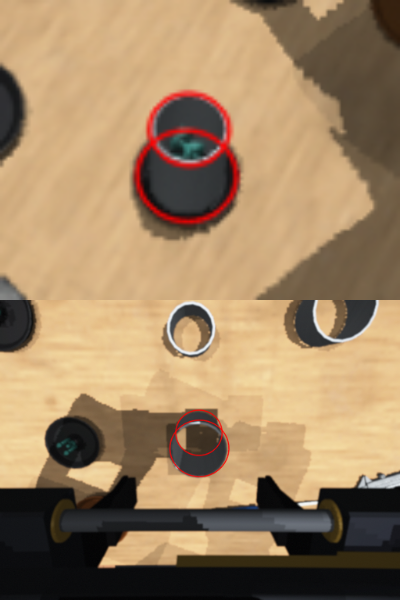

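The first flask sits in its base, its rim at (189,130) matching the overlay, and the wide tall flask is below the gripper. Descending on it.

Request:
{"op": "servo_tool", "data": {
  "targets": [
    {"offset": [0.001,0.001,0.03],"dr": [0,0,0]},
    {"offset": [0.001,0.001,0.06],"dr": [0,0,0]},
    {"offset": [0.001,0.001,0.09],"dr": [0,0,0]},
    {"offset": [0.001,0.001,0.112],"dr": [0,0,0]},
    {"offset": [0.001,0.001,0.126],"dr": [0,0,0]},
    {"offset": [0.001,0.001,0.126],"dr": [0,0,0]},
    {"offset": [0.001,0.001,0.126],"dr": [0,0,0]},
    {"offset": [0.001,0.001,0.126],"dr": [0,0,0]}
  ]
}}

```text
time_s: 9.53
position: [0.4812, -0.0863, 0.0432]
tcp_rot: [[1.0, 0.0, 0.001], [0.0, -1.0, -0.0], [0.001, 0.0, -1.0]]
force: [0.8, 0.1, -0.2]
opening: 0.997
grasp_force: 0.0
```

Request:
{"op": "servo_tool", "data": {
  "targets": [
    {"offset": [0,0,0],"dr": [0,0,0]},
    {"offset": [0,0,0],"dr": [0,0,0]},
    {"offset": [0,0,0],"dr": [0,0,0]},
    {"offset": [0,0,0],"dr": [0,0,0]},
    {"offset": [0,0,0],"dr": [0,0,0]},
    {"offset": [0,0,0],"dr": [0,0,0]},
    {"offset": [0,0,0],"dr": [0,0,0]},
    {"offset": [0,0,0],"dr": [0,0,0]}
  ],
  "gripper": 1
}}

```text
time_s: 10.2
position: [0.4808, -0.0866, 0.0431]
tcp_rot: [[1.0, -0.001, 0.001], [-0.001, -1.0, 0.0], [0.001, -0.0, -1.0]]
force: [-0.1, 1.8, 5.8]
opening: 0.743
grasp_force: 30.0
```

Request:
{"op": "servo_tool", "data": {
  "targets": [
    {"offset": [0,0,-0.015],"dr": [0,0,0]},
    {"offset": [0,0,-0.045],"dr": [0,0,0]},
    {"offset": [0,0,-0.08],"dr": [0,0,0]},
    {"offset": [0,0,-0.11],"dr": [0,0,0]},
    {"offset": [0.003,-0.01,-0.12],"dr": [0,0,0]},
    {"offset": [0.01,-0.032,-0.12],"dr": [0,0,0]},
    {"offset": [0.02,-0.064,-0.12],"dr": [0,0,0]},
    {"offset": [0.03,-0.098,-0.12],"dr": [0,0,0]},
    {"offset": [0.041,-0.132,-0.12],"dr": [0,0,0]},
    {"offset": [0.052,-0.166,-0.12],"dr": [0,0,0]},
    {"offset": [0.062,-0.2,-0.12],"dr": [0,0,0]},
    {"offset": [0.073,-0.234,-0.12],"dr": [0,0,0]},
    {"offset": [0.083,-0.268,-0.12],"dr": [0,0,0]},
    {"offset": [0.093,-0.3,-0.12],"dr": [0,0,0]},
    {"offset": [0.103,-0.332,-0.12],"dr": [0,0,0]},
    {"offset": [0.111,-0.357,-0.12],"dr": [0,0,0]},
    {"offset": [0.116,-0.374,-0.12],"dr": [0,0,0]},
    {"offset": [0.118,-0.38,-0.12],"dr": [0,0,0]}
  ]
}}

```text
time_s: 11.7
position: [0.5987, 0.296, 0.1614]
tcp_rot: [[1.0, 0.002, -0.001], [0.002, -1.0, 0.001], [-0.001, -0.001, -1.0]]
force: [-0.1, -0.1, -2.1]
opening: 0.741
grasp_force: 30.0
```

Request:
{"op": "servo_tool", "data": {
  "targets": [
    {"offset": [0,0,0],"dr": [0,0,0]},
    {"offset": [0,0,0],"dr": [0,0,0]},
    {"offset": [0,0,0],"dr": [0,0,0]},
    {"offset": [0,0,0],"dr": [0,0,0]},
    {"offset": [0,0,0],"dr": [0,0,0]},
    {"offset": [0,0,0],"dr": [0,0,0]}
  ]
}}

```text
time_s: 12.2
position: [0.5988, 0.2923, 0.1627]
tcp_rot: [[1.0, -0.002, -0.0], [-0.002, -1.0, -0.0], [-0.0, 0.0, -1.0]]
force: [0.9, -0.4, -1.9]
opening: 0.733
grasp_force: 30.0
```

Request:
{"op": "servo_tool", "data": {
  "targets": [
    {"offset": [0,-0.001,0.02],"dr": [0,0,0]},
    {"offset": [0,-0.001,0.037],"dr": [0,0,0]},
    {"offset": [0,-0.001,0.05],"dr": [0,0,0]},
    {"offset": [0,-0.001,0.063],"dr": [0,0,0]},
    {"offset": [0,-0.001,0.075],"dr": [0,0,0]},
    {"offset": [0,-0.001,0.085],"dr": [0,0,0]},
    {"offset": [0,-0.001,0.093],"dr": [0,0,0]},
    {"offset": [0,-0.001,0.1],"dr": [0,0,0]},
    {"offset": [0,-0.001,0.105],"dr": [0,0,0]},
    {"offset": [0,-0.001,0.109],"dr": [0,0,0]},
    {"offset": [0,-0.001,0.111],"dr": [0,0,0]},
    {"offset": [0,-0.001,0.112],"dr": [0,0,0]},
    {"offset": [0,-0.001,0.112],"dr": [0,0,0]},
    {"offset": [0,-0.001,0.112],"dr": [0,0,0]}
  ]
}}

```text
time_s: 13.37
position: [0.5991, 0.2944, 0.051]
tcp_rot: [[1.0, -0.001, 0.001], [-0.001, -1.0, 0.0], [0.001, -0.0, -1.0]]
force: [-0.5, -0.3, -2.1]
opening: 0.737
grasp_force: 30.0
```

Request:
{"op": "servo_tool", "data": {
  "targets": [
    {"offset": [0,0,0.001],"dr": [0,0,0]},
    {"offset": [0,0,0.002],"dr": [0,0,0]},
    {"offset": [0,0,0.002],"dr": [0,0,0]},
    {"offset": [0,0,0.002],"dr": [0,0,0]}
  ]
}}

```text
time_s: 13.7
position: [0.5992, 0.2944, 0.0493]
tcp_rot: [[1.0, -0.001, 0.001], [-0.001, -1.0, 0.0], [0.001, -0.0, -1.0]]
force: [-1.2, 0.4, 2.0]
opening: 0.74
grasp_force: 30.0
```

Request:
{"op": "servo_tool", "data": {
  "targets": [
    {"offset": [0,0,0],"dr": [0,0,0]},
    {"offset": [0,0,0],"dr": [0,0,0]},
    {"offset": [0,0,0],"dr": [0,0,0]},
    {"offset": [0,0,0],"dr": [0,0,0]},
    {"offset": [0,0,0],"dr": [0,0,0]},
    {"offset": [0,0,0],"dr": [0,0,0]}
  ],
  "gripper": -1
}}

```text
time_s: 14.2
position: [0.5988, 0.2943, 0.0485]
tcp_rot: [[1.0, -0.001, -0.0], [-0.001, -1.0, -0.0], [-0.0, 0.0, -1.0]]
force: [-0.1, 0.2, -0.9]
opening: 0.989
grasp_force: 0.0
```

Request:
{"op": "servo_tool", "data": {
  "targets": [
    {"offset": [0,0,-0.01],"dr": [0,0,0]},
    {"offset": [0,0,-0.035],"dr": [0,0,0]},
    {"offset": [0,0,-0.065],"dr": [0,0,0]},
    {"offset": [0,0,-0.1],"dr": [0,0,0]},
    {"offset": [0,0.012,-0.12],"dr": [0,0,0]},
    {"offset": [0.002,0.045,-0.12],"dr": [0,0,0]},
    {"offset": [0.003,0.082,-0.12],"dr": [0,0,0]},
    {"offset": [0.005,0.12,-0.12],"dr": [0,0,0]},
    {"offset": [0.006,0.158,-0.12],"dr": [0,0,0]},
    {"offset": [0.008,0.196,-0.12],"dr": [0,0,0]},
    {"offset": [0.01,0.234,-0.12],"dr": [0,0,0]},
    {"offset": [0.011,0.272,-0.12],"dr": [0,0,0]},
    {"offset": [0.013,0.31,-0.12],"dr": [0,0,0]},
    {"offset": [0.014,0.348,-0.12],"dr": [0,0,0]},
    {"offset": [0.016,0.386,-0.12],"dr": [0,0,0]},
    {"offset": [0.018,0.424,-0.12],"dr": [0,0,0]},
    {"offset": [0.019,0.462,-0.12],"dr": [0,0,0]},
    {"offset": [0.021,0.496,-0.12],"dr": [0,0,0]},
    {"offset": [0.022,0.52,-0.12],"dr": [0,0,0]},
    {"offset": [0.022,0.528,-0.12],"dr": [0,0,0]}
  ]
}}

```text
time_s: 15.87
position: [0.6209, -0.2386, 0.1695]
tcp_rot: [[1.0, -0.005, 0.002], [-0.005, -1.0, -0.003], [0.002, 0.003, -1.0]]
force: [0.4, 0.0, -0.7]
opening: 1.001
grasp_force: 0.0
```

Request:
{"op": "servo_tool", "data": {
  "targets": [
    {"offset": [0,0,0],"dr": [0,0,0]},
    {"offset": [0,0,0],"dr": [0,0,0]},
    {"offset": [0,0,0],"dr": [0,0,0]},
    {"offset": [0,0,0],"dr": [0,0,0]},
    {"offset": [0,0,0],"dr": [0,0,0]}
  ]
}}

```text
time_s: 16.28
position: [0.6206, -0.2318, 0.1687]
tcp_rot: [[1.0, 0.002, -0.0], [0.002, -1.0, 0.0], [-0.0, -0.0, -1.0]]
force: [-0.9, -0.4, 0.1]
opening: 0.999
grasp_force: 0.0
```

```bash
cat >> h.py <<'E'
def ov(k,L):
    from fit import circ
    im=k['color'].copy()
    for q,z,r in L: cv2.polylines(im,[(proj(k,circ(*q,z,r))*16).astype(np.int32)],True,(255,0,0),1,cv2.LINE_AA,4)
    return im
E
python3 - <<'E'
from fit import *
print(bot.read_state()['position'])
b=snap('scene','s4'); c=snap('wrist','w4')
n=(.599,.294);f=(.621,-.234)
u=ov(b,[(n,.014,.04),(n,.082,.032)])[220:325,130:270]
w=ov(c,[(f,0,.032),(f,.05,.032)])
cv2.imwrite('pics/w4o.png',np.vstack([cv2.resize(u,(400,300)),cv2.resize(w,(400,300))])[:,:,::-1])
E
```

```text
[ 0.6205788  -0.23179257  0.16866517]
```

View pics/w4o.png

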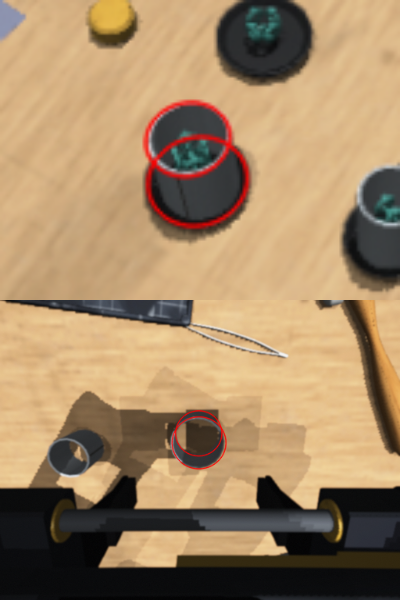

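The wide tall flask is seated, its rim at (189,138) on the overlay, and the wide short one at (198,441) is under the gripper.

Request:
{"op": "servo_tool", "data": {
  "targets": [
    {"offset": [0,0.001,0.03],"dr": [0,0,0]},
    {"offset": [0,0.001,0.06],"dr": [0,0,0]},
    {"offset": [0,0.001,0.09],"dr": [0,0,0]},
    {"offset": [0,0.001,0.118],"dr": [0,0,0]},
    {"offset": [0,0.001,0.138],"dr": [0,0,0]},
    {"offset": [0,0.001,0.147],"dr": [0,0,0]},
    {"offset": [0,0.001,0.147],"dr": [0,0,0]},
    {"offset": [0,0.001,0.147],"dr": [0,0,0]},
    {"offset": [0,0.001,0.147],"dr": [0,0,0]}
  ]
}}

```text
time_s: 17.13
position: [0.6218, -0.2353, 0.0232]
tcp_rot: [[1.0, -0.0, 0.003], [-0.0, -1.0, -0.002], [0.003, 0.002, -1.0]]
force: [-0.3, 0.6, 0.8]
opening: 1.0
grasp_force: 0.0
```

Request:
{"op": "servo_tool", "data": {
  "targets": [
    {"offset": [0,0,0],"dr": [0,0,0]},
    {"offset": [0,0,0],"dr": [0,0,0]},
    {"offset": [0,0,0],"dr": [0,0,0]},
    {"offset": [0,0,0],"dr": [0,0,0]},
    {"offset": [0,0,0],"dr": [0,0,0]},
    {"offset": [0,0,0],"dr": [0,0,0]},
    {"offset": [0,0,0],"dr": [0,0,0]},
    {"offset": [0,0,0],"dr": [0,0,0]}
  ],
  "gripper": 1
}}

```text
time_s: 17.8
position: [0.6207, -0.2347, 0.0222]
tcp_rot: [[1.0, -0.001, 0.001], [-0.001, -1.0, -0.0], [0.001, 0.0, -1.0]]
force: [-0.1, 0.8, 5.3]
opening: 0.739
grasp_force: 30.0
```

Request:
{"op": "servo_tool", "data": {
  "targets": [
    {"offset": [0,0,-0.015],"dr": [0,0,0]},
    {"offset": [0,0,-0.045],"dr": [0,0,0]},
    {"offset": [0,0,-0.08],"dr": [0,0,0]},
    {"offset": [0,0,-0.11],"dr": [0,0,0]},
    {"offset": [0,-0.01,-0.12],"dr": [0,0,0]},
    {"offset": [0,-0.032,-0.12],"dr": [0,0,0]},
    {"offset": [0.001,-0.064,-0.12],"dr": [0,0,0]},
    {"offset": [0.001,-0.098,-0.12],"dr": [0,0,0]},
    {"offset": [0.002,-0.132,-0.12],"dr": [0,0,0]},
    {"offset": [0.002,-0.166,-0.12],"dr": [0,0,0]},
    {"offset": [0.003,-0.2,-0.12],"dr": [0,0,0]},
    {"offset": [0.003,-0.234,-0.12],"dr": [0,0,0]},
    {"offset": [0.004,-0.268,-0.12],"dr": [0,0,0]},
    {"offset": [0.004,-0.3,-0.12],"dr": [0,0,0]},
    {"offset": [0.005,-0.332,-0.12],"dr": [0,0,0]},
    {"offset": [0.005,-0.357,-0.12],"dr": [0,0,0]},
    {"offset": [0.006,-0.374,-0.12],"dr": [0,0,0]},
    {"offset": [0.006,-0.381,-0.12],"dr": [0,0,0]}
  ]
}}

```text
time_s: 19.3
position: [0.6251, 0.1497, 0.1399]
tcp_rot: [[1.0, 0.003, -0.003], [0.003, -1.0, 0.001], [-0.003, -0.001, -1.0]]
force: [0.3, 0.4, -1.7]
opening: 0.738
grasp_force: 30.0
```

Request:
{"op": "servo_tool", "data": {
  "targets": [
    {"offset": [0,0,0],"dr": [0,0,0]},
    {"offset": [0,0,0],"dr": [0,0,0]},
    {"offset": [0,0,0],"dr": [0,0,0]},
    {"offset": [0,0,0],"dr": [0,0,0]},
    {"offset": [0,0,0],"dr": [0,0,0]},
    {"offset": [0,0,0],"dr": [0,0,0]}
  ]
}}

```text
time_s: 19.8
position: [0.6269, 0.1452, 0.1416]
tcp_rot: [[1.0, -0.002, -0.0], [-0.002, -1.0, -0.0], [-0.0, 0.0, -1.0]]
force: [0.2, -1.2, -0.9]
opening: 0.734
grasp_force: 30.0
```

Request:
{"op": "servo_tool", "data": {
  "targets": [
    {"offset": [0,0,0.02],"dr": [0,0,0]},
    {"offset": [0,0,0.037],"dr": [0,0,0]},
    {"offset": [0,0,0.05],"dr": [0,0,0]},
    {"offset": [0,0,0.063],"dr": [0,0,0]},
    {"offset": [0,0,0.075],"dr": [0,0,0]},
    {"offset": [0,0,0.085],"dr": [0,0,0]},
    {"offset": [0,0,0.093],"dr": [0,0,0]},
    {"offset": [0,0,0.1],"dr": [0,0,0]},
    {"offset": [0,0,0.105],"dr": [0,0,0]},
    {"offset": [0,0,0.109],"dr": [0,0,0]},
    {"offset": [0,0,0.111],"dr": [0,0,0]},
    {"offset": [0,0,0.112],"dr": [0,0,0]},
    {"offset": [0,0,0.112],"dr": [0,0,0]},
    {"offset": [0,0,0.112],"dr": [0,0,0]}
  ]
}}

```text
time_s: 20.97
position: [0.6271, 0.1463, 0.03]
tcp_rot: [[1.0, -0.001, 0.001], [-0.001, -1.0, 0.0], [0.001, -0.0, -1.0]]
force: [0.4, -0.4, -1.0]
opening: 0.736
grasp_force: 30.0
```

Request:
{"op": "servo_tool", "data": {
  "targets": [
    {"offset": [0,0,0.001],"dr": [0,0,0]},
    {"offset": [0,0,0.002],"dr": [0,0,0]},
    {"offset": [0,0,0.002],"dr": [0,0,0]},
    {"offset": [0,0,0.002],"dr": [0,0,0]}
  ]
}}

```text
time_s: 21.3
position: [0.6271, 0.1463, 0.0282]
tcp_rot: [[1.0, -0.001, 0.001], [-0.001, -1.0, 0.0], [0.001, -0.0, -1.0]]
force: [-0.7, -0.3, 3.5]
opening: 0.732
grasp_force: 30.0
```

Request:
{"op": "servo_tool", "data": {
  "targets": [
    {"offset": [0,0,0],"dr": [0,0,0]},
    {"offset": [0,0,0],"dr": [0,0,0]},
    {"offset": [0,0,0],"dr": [0,0,0]},
    {"offset": [0,0,0],"dr": [0,0,0]},
    {"offset": [0,0,0],"dr": [0,0,0]},
    {"offset": [0,0,0],"dr": [0,0,0]}
  ],
  "gripper": -1
}}

```text
time_s: 21.8
position: [0.6266, 0.1463, 0.0273]
tcp_rot: [[1.0, -0.001, -0.0], [-0.001, -1.0, 0.0], [-0.0, -0.0, -1.0]]
force: [0.4, 0.7, 0.2]
opening: 0.991
grasp_force: 0.0
```

Request:
{"op": "servo_tool", "data": {
  "targets": [
    {"offset": [0,0,-0.01],"dr": [0,0,0]},
    {"offset": [0,0,-0.035],"dr": [0,0,0]},
    {"offset": [0,0,-0.07],"dr": [0,0,0]},
    {"offset": [0,0,-0.105],"dr": [0,0,0]},
    {"offset": [-0.001,0.01,-0.13],"dr": [0,0,0]},
    {"offset": [-0.004,0.032,-0.14],"dr": [0,0,0]},
    {"offset": [-0.007,0.064,-0.14],"dr": [0,0,0]},
    {"offset": [-0.011,0.098,-0.14],"dr": [0,0,0]},
    {"offset": [-0.015,0.132,-0.14],"dr": [0,0,0]},
    {"offset": [-0.018,0.164,-0.14],"dr": [0,0,0]},
    {"offset": [-0.022,0.194,-0.14],"dr": [0,0,0]},
    {"offset": [-0.024,0.216,-0.14],"dr": [0,0,0]},
    {"offset": [-0.025,0.224,-0.14],"dr": [0,0,0]},
    {"offset": [-0.025,0.224,-0.14],"dr": [0,0,0]},
    {"offset": [-0.025,0.224,-0.14],"dr": [0,0,0]},
    {"offset": [-0.025,0.224,-0.14],"dr": [0,0,0]},
    {"offset": [-0.025,0.224,-0.14],"dr": [0,0,0]}
  ]
}}

```text
time_s: 23.22
position: [0.6016, -0.076, 0.1676]
tcp_rot: [[1.0, 0.001, -0.0], [0.001, -1.0, 0.0], [-0.0, -0.0, -1.0]]
force: [1.1, -0.5, 0.6]
opening: 0.997
grasp_force: 0.0
```

```bash
python3 - <<'E'
from fit import *
print(bot.read_state()['position'])
b=snap('scene','s5'); c=snap('wrist','w5')
n=(.6265,.146);f=(.602,-.078);m=(.4697,.080)
u=ov(b,[(n,.014,.04),(n,.056,.032),(m,.014,.033)])[195:300,190:330]
w=ov(c,[(f,0,.025),(f,.05,.025)])
cv2.imwrite('pics/w5o.png',np.vstack([cv2.resize(u,(400,300)),cv2.resize(w,(400,300))])[:,:,::-1])
E
```

```text
[ 0.60162513 -0.07598977  0.16760492]
```

View pics/w5o.png

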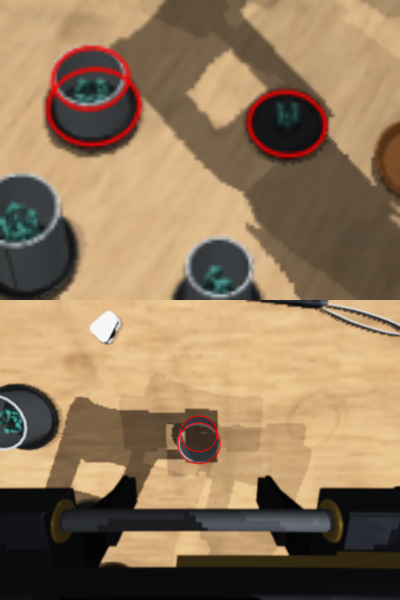

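The wide short flask is seated, its rim at (91,78), and the narrow low base at (288,123) is where I measured it. The last flask at (198,438) is under the gripper.

Request:
{"op": "servo_tool", "data": {
  "targets": [
    {"offset": [0,0.001,0.03],"dr": [0,0,0]},
    {"offset": [0,0.001,0.06],"dr": [0,0,0]},
    {"offset": [0,0.001,0.09],"dr": [0,0,0]},
    {"offset": [0,0.001,0.118],"dr": [0,0,0]},
    {"offset": [0,0.001,0.138],"dr": [0,0,0]},
    {"offset": [0,0.001,0.146],"dr": [0,0,0]},
    {"offset": [0,0.001,0.146],"dr": [0,0,0]},
    {"offset": [0,0.001,0.146],"dr": [0,0,0]},
    {"offset": [0,0.001,0.146],"dr": [0,0,0]}
  ]
}}

```text
time_s: 24.07
position: [0.6029, -0.0788, 0.023]
tcp_rot: [[1.0, -0.0, 0.003], [-0.0, -1.0, -0.001], [0.003, 0.001, -1.0]]
force: [0.2, -0.3, -0.5]
opening: 1.0
grasp_force: 0.0
```

Request:
{"op": "servo_tool", "data": {
  "targets": [
    {"offset": [0,0,0],"dr": [0,0,0]},
    {"offset": [0,0,0],"dr": [0,0,0]},
    {"offset": [0,0,0],"dr": [0,0,0]},
    {"offset": [0,0,0],"dr": [0,0,0]},
    {"offset": [0,0,0],"dr": [0,0,0]},
    {"offset": [0,0,0],"dr": [0,0,0]},
    {"offset": [0,0,0],"dr": [0,0,0]},
    {"offset": [0,0,0],"dr": [0,0,0]},
    {"offset": [0,0,0],"dr": [0,0,0]}
  ],
  "gripper": 1
}}

```text
time_s: 24.82
position: [0.6016, -0.0787, 0.0217]
tcp_rot: [[1.0, -0.001, 0.0], [-0.001, -1.0, 0.0], [0.0, -0.0, -1.0]]
force: [-0.8, 0.0, 0.9]
opening: 0.564
grasp_force: 30.0
```

Request:
{"op": "servo_tool", "data": {
  "targets": [
    {"offset": [0,0,-0.015],"dr": [0,0,0]},
    {"offset": [0,0,-0.045],"dr": [0,0,0]},
    {"offset": [0,0,-0.08],"dr": [0,0,0]},
    {"offset": [0,0,-0.11],"dr": [0,0,0]},
    {"offset": [-0.008,-0.01,-0.12],"dr": [0,0,0]},
    {"offset": [-0.025,-0.03,-0.12],"dr": [0,0,0]},
    {"offset": [-0.046,-0.055,-0.12],"dr": [0,0,0]},
    {"offset": [-0.067,-0.08,-0.12],"dr": [0,0,0]},
    {"offset": [-0.088,-0.105,-0.12],"dr": [0,0,0]},
    {"offset": [-0.108,-0.13,-0.12],"dr": [0,0,0]},
    {"offset": [-0.124,-0.149,-0.12],"dr": [0,0,0]},
    {"offset": [-0.132,-0.159,-0.12],"dr": [0,0,0]},
    {"offset": [-0.132,-0.159,-0.12],"dr": [0,0,0]},
    {"offset": [-0.132,-0.159,-0.12],"dr": [0,0,0]},
    {"offset": [-0.132,-0.159,-0.12],"dr": [0,0,0]},
    {"offset": [-0.132,-0.159,-0.12],"dr": [0,0,0]},
    {"offset": [-0.132,-0.159,-0.12],"dr": [0,0,0]}
  ]
}}

```text
time_s: 26.23
position: [0.471, 0.0794, 0.1415]
tcp_rot: [[1.0, -0.002, 0.001], [-0.002, -1.0, -0.0], [0.001, 0.0, -1.0]]
force: [-0.5, -0.9, -0.9]
opening: 0.561
grasp_force: 30.0
```

Request:
{"op": "servo_tool", "data": {
  "targets": [
    {"offset": [0,0,0.02],"dr": [0,0,0]},
    {"offset": [0,0,0.037],"dr": [0,0,0]},
    {"offset": [0,0,0.05],"dr": [0,0,0]},
    {"offset": [0,0,0.063],"dr": [0,0,0]},
    {"offset": [0,0,0.075],"dr": [0,0,0]},
    {"offset": [0,0,0.085],"dr": [0,0,0]},
    {"offset": [0,0,0.093],"dr": [0,0,0]},
    {"offset": [0,0,0.1],"dr": [0,0,0]},
    {"offset": [0,0,0.105],"dr": [0,0,0]},
    {"offset": [0,0,0.109],"dr": [0,0,0]},
    {"offset": [0,0,0.111],"dr": [0,0,0]},
    {"offset": [0,0,0.112],"dr": [0,0,0]},
    {"offset": [0,0,0.112],"dr": [0,0,0]},
    {"offset": [0,0,0.112],"dr": [0,0,0]}
  ]
}}

```text
time_s: 27.4
position: [0.4699, 0.0804, 0.0298]
tcp_rot: [[1.0, -0.0, 0.001], [-0.0, -1.0, -0.0], [0.001, 0.0, -1.0]]
force: [0.7, 1.1, -0.8]
opening: 0.564
grasp_force: 30.0
```

Request:
{"op": "servo_tool", "data": {
  "targets": [
    {"offset": [0,0,0.001],"dr": [0,0,0]},
    {"offset": [0,0,0.002],"dr": [0,0,0]},
    {"offset": [0,0,0.002],"dr": [0,0,0]},
    {"offset": [0,0,0.002],"dr": [0,0,0]}
  ]
}}

```text
time_s: 27.73
position: [0.4698, 0.0804, 0.0276]
tcp_rot: [[1.0, -0.001, 0.0], [-0.001, -1.0, 0.0], [0.0, -0.0, -1.0]]
force: [0.5, 0.8, -1.4]
opening: 0.558
grasp_force: 30.0
```

Request:
{"op": "servo_tool", "data": {
  "targets": [
    {"offset": [0,0,0],"dr": [0,0,0]},
    {"offset": [0,0,0],"dr": [0,0,0]},
    {"offset": [0,0,0],"dr": [0,0,0]},
    {"offset": [0,0,0],"dr": [0,0,0]},
    {"offset": [0,0,0],"dr": [0,0,0]},
    {"offset": [0,0,0],"dr": [0,0,0]}
  ],
  "gripper": -1
}}

```text
time_s: 28.23
position: [0.4697, 0.0803, 0.0276]
tcp_rot: [[1.0, -0.001, 0.0], [-0.001, -1.0, -0.0], [0.0, 0.0, -1.0]]
force: [-0.0, 0.8, 0.5]
opening: 0.932
grasp_force: 0.0
```

Request:
{"op": "servo_tool", "data": {
  "targets": [
    {"offset": [0,0,-0.01],"dr": [0,0,0]},
    {"offset": [0,0,-0.035],"dr": [0,0,0]},
    {"offset": [0,0,-0.07],"dr": [0,0,0]},
    {"offset": [0,0,-0.105],"dr": [0,0,0]},
    {"offset": [0,0.01,-0.13],"dr": [0,0,0]},
    {"offset": [0,0.032,-0.14],"dr": [0,0,0]},
    {"offset": [0,0.064,-0.14],"dr": [0,0,0]},
    {"offset": [0,0.098,-0.14],"dr": [0,0,0]},
    {"offset": [0,0.132,-0.14],"dr": [0,0,0]},
    {"offset": [0,0.164,-0.14],"dr": [0,0,0]},
    {"offset": [0,0.194,-0.14],"dr": [0,0,0]},
    {"offset": [0,0.22,-0.14],"dr": [0,0,0]},
    {"offset": [0,0.24,-0.14],"dr": [0,0,0]},
    {"offset": [0,0.25,-0.14],"dr": [0,0,0]},
    {"offset": [0,0.25,-0.14],"dr": [0,0,0]},
    {"offset": [0,0.25,-0.14],"dr": [0,0,0]},
    {"offset": [0,0.25,-0.14],"dr": [0,0,0]},
    {"offset": [0,0.25,-0.14],"dr": [0,0,0]}
  ]
}}

```text
time_s: 29.73
position: [0.4692, -0.168, 0.1676]
tcp_rot: [[1.0, 0.001, -0.001], [0.001, -1.0, 0.001], [-0.001, -0.001, -1.0]]
force: [-0.6, 0.3, -0.1]
opening: 1.002
grasp_force: 0.0
```

```bash
python3 - <<'E'
from fit import *
b=snap('scene','s6'); t=snap('top','t6')
Ls=[]
for q,rc,r,h in(((.599,.294),.0435,.032,.082),((.6265,.146),.0435,.032,.056),((.442,.2615),.0365,.025,.082),((.4697,.08),.0365,.025,.056)):
    Ls+=[(q,.014,rc),(q,h,r)]
u=ov(b,Ls)[200:335,160:340]
v=ov(t,Ls)[165:285,120:280]
cv2.imwrite('pics/f.png',np.hstack([cv2.resize(u,(400,300),interpolation=2),cv2.resize(v,(400,300),interpolation=2)])[:,:,::-1])
E
```

```text
(no output)
```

View pics/f.png

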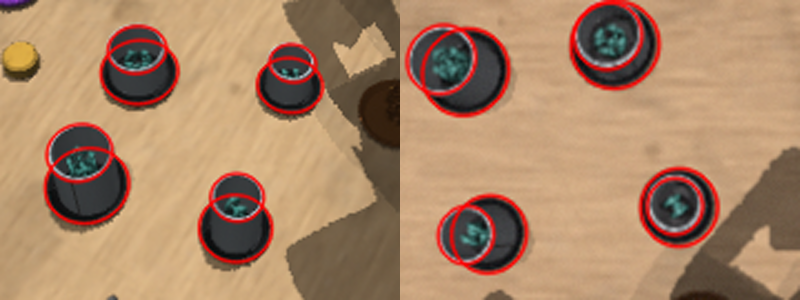

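All four flasks stand seated at the predicted rims, in the scene view at (137,50), (291,63), (80,153) and (236,196), with the waxes centred inside. The gripper is clear.

```bash
python3 -c "
from rig import ticket
print(ticket.hand_in())"
```

```text
the job is handed in; nothing more can be done
None
```

All four flasks are seated on their own bases and released, with the gripper clear, and the job is handed in at about 30 s of the 99 s allowed; the hand-in returned no verdict.

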